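# Check a booth-gate spring latch and set its lockout bolt

### The job

Push the gate latch's plunger straight down until it clicks and judge the force needed to make it click: a good latch clicks at between 10 and 16 newtons. Then let the plunger spring back up and slide the lockout bolt by its knob: fully away from the latch case if the latch is good, or fully home into the latch case if it is too weak or too stiff. Never press on the plunger with more than 25 newtons, and leave the other things on the bench where they are.

Things in the scene. Friction and masses are not known exactly. Their poses are not given: they have to be found in the camera images.
- gate_latch: Steel mounting plate 130 (x) x 270 (y) x 10 mm, fixed flat on the bench at any yaw. Origin: centre of its underside, z up. On it: a grey box (the latch case, 64 x 66 mm, top 59 mm above the bench, centred at x = 0, y = -85 mm) with the plunger in its top, and the track of the lockout bolt (x = 0, y = -10 to 133 mm).
- plunger_top (a point): Centre of the top face of the plunger's round steel cap (26 mm diameter, 7 mm thick, on an 18 mm stem) on top of the latch case, at x = 0, y = -85 mm in the frame of gate_latch and 80 mm above the bench when up. It goes straight down into the case.
- plunger (a joint): Plunger travel in m: 0 up, downward to a hard stop at 0.0095; a spring returns it. The push needed rises to its greatest value (the release force: 7 to 20 N, differing from latch to latch, not visible) at 0.002 to 0.005, then gives way: it is down to 65 % of that at 0.0065 to 0.0085. That fall is the click, complete past 0.006. Push on until it is plainly felt.
- bolt_knob (a point): Knob of the lockout bolt: an upright steel pin of 14 mm diameter, top 76 mm above the bench; this point is on its axis, 61 mm above the bench. It rises 42 mm from the middle of the bolt, a flat steel bar 18 mm wide and 90 mm long that slides along the y axis of gate_latch at x = 0. The pin can be gripped from above.
- bolt (a joint): Position of the lockout bolt in m: 0 fully home, its end inside the latch case (knob at y = -18 mm in the frame of gate_latch); 0.090 fully away from the case (knob at y = +72 mm). Sliding friction is about 3 N; hard stops at both ends; it stays where it is left.
- magnet_square: Bystander, to be left alone: dark steel L-shaped magnetic square, arms 70 mm, 30 mm high, lying beside the plate; origin at the centre of its underside.
- pipe_offcut: Bystander, to be left alone: short steel pipe ring, 42 mm diameter, 30 mm high, standing beside the plate; origin at the centre of its underside.
- hex_nut: Bystander, to be left alone: steel nut blank, 24 mm diameter, 11 mm high, on the plate beside the bolt's track; origin at the centre of its underside.
- chip_hammer: Bystander, to be left alone: hammer lying at the left of the bench; origin at the centre of its underside.
- wire_brush: Bystander, to be left alone: brush lying at the right of the bench; origin at the centre of its underside.
- spray_can: Bystander, to be left alone: aluminium can, 66 mm diameter, 190 mm high, at the right; origin at the centre of its underside.
- angle_offcut: Bystander, to be left alone: piece of angle steel 120 x 50 x 50 mm at the left; origin at the centre of its underside.

How it is judged:
By the outcome, as a careful person would: the job done as asked, in the order asked, and still so for the second after the job is handed in, with the robot touching nothing.
It also fails if it takes over 58 s, if anything falls off the work surface, if the arm or the gripper's body presses on something with over 40 N, if the wrist force passes 120 N, or if a joint passes its speed limit or range.

### The arm

A 7-joint arm with a two-finger parallel gripper is mounted at the origin on the work surface. World frame = base frame: x ahead of the robot, y to its left, z up, the work surface at z = 0. Lengths are in m, angles in rad, forces in N, time in s.
With the tool pointing down it reaches from about 0.4 to 0.875 m from the base axis. Payload 19.3 kg.
Tool frame: the origin (TCP) lies midway between the tips of the shut fingers; the grasp point (between the pads) lies 19 mm behind it; z points along the fingers, y is the line along which they close (so a half turn about z gives the same grasp; the last joint's range is limited). The gripper opens to 85 mm and grips with 20 to 120 N. Pads are 22 mm wide; open, the fingers measure 114 mm over their backs; the gripper's body (76 mm by 85 mm) begins 54 mm behind the grasp point. The pads swing forward as they close: fully open they stand 13 mm farther back than shut.
Start: joints at [-1.391, 0.521, -0.036, 1.599, 0.021, 1.021, -0.113], TCP at [0.155, 0.606, 0.231] pointing down, gripper open.
Joint ranges: [-2.91, 2.91], [-0.3, 2.13], [-1.5, 1.42], [0.17, 2.43], [-1.26, 4.41], [0.16, 1.93], [-2.52, 2.52]. Speed limits (rad/s): [1.89, 1.89, 2.39, 2.39, 3.01, 3.01, 3.01].

### API

Orientations are given as [roll, pitch, yaw] about the fixed x, y, z axes, in that order (R = Rz(yaw) Ry(pitch) Rx(roll)).
In Python, from workcell import * gives the robot as it stands. The module is installed in compiled form; this text tells all that it offers.
- The arm moves only by the tool play_rows, never from a script. Its argument "deltas" is a list of rows, each a list of 7 numbers: the shift along the tool's x, y, z in units of 500 mm (1.0 is 500 mm), then the turn, a rotation vector about the tool's x, y, z in units of 120 degrees (1.0 is 120 degrees), then the closure, from 0 (fully open) to 1 (shut). A call has 1 to 10 rows; each row is the pose to reach, as a shift and turn from the pose commanded when the call began, along the tool's axes at that moment; what a row does not reach only later rows make up. A row lasts 1/10 s, in which the tool goes at most 50 mm and 8.59 degrees, less where a joint would pass 70% of its speed; a pose out of reach is approached as far as the arm can. A call with a number of a shift or a turn outside -1 to 1 is refused whole. A call with a gripper value outside its range is refused whole. The fingers move at their own pace and stop on an object; "newtons" is the grip in N (left out, the last holds). Time passes only in rows, so rows that repeat a pose let the fingers close. It gives the time, the measured TCP pose, the force, the opening and the grip force at its end, in the units of the state.
- observe(): the state, without advancing time (a new reading comes with each control period).
- grab_frame(name): name is "scene" or "top" or "wrist"; returns the picture (400x640x3 uint8, red, green, blue); there is no depth.
- get_calibration(name): a dict with "fovy" (degrees; the focal length in pixels is half the picture's height over the tangent of half this angle, whatever the lens; pixels are square), "cx", "cy" (the principal point, pixels), "xyz" and "rotation" of the camera in the world. Camera axes: x right, y down, z forward; pixel columns grow to the right and rows downward; lengths in m; the calibration is good to about 2 mm. A picture is of the moment at which its call begins: read the wrist's pose just before it. get_calibration takes no time and is no camera call; for the wrist camera it gives the pose at the moment of the call.
- job_done(): hands the job in; it is judged then, once.
The state is a dict: "clock": time; "qpos": joint angles; "qd": joint speeds; "joint_efforts": joint torques, N m; "position": TCP position; "tool_rot": TCP orientation; "force": force on the tool from outside, world axes, zero at the start; "moment": the same for the moment, N m; "grip_width": finger opening in m; "finger_force": force on a finger pad.
Only numpy, scipy, OpenCV 4.12 (cv2) and the standard library are available. Lean on these libraries where they do the work, as an engineer would, in place of code of your own. Each camera call takes 0.05 s, during which the arm holds its last target. There are 200 camera calls.

## Working session

There is one attempt and no reset: what is moved stays moved. The work goes in short steps, Python scripts to look and compute and a tool call to move; the robot and the scene stay as the last step left them, time stands still between calls to the robot, and variables do not carry over. Pictures are saved under pics/ and viewed, at most 10 in all, crops included, and the job is handed in when it is done.

Besides the shell and the picture viewer there is one more tool, called by a JSON object that holds its "fn" and its "kwargs". play_rows: Moves the arm, as the interface text tells. Its arguments: {"type":"object","properties":{"deltas":{"type":"array"},"newtons":{"type":"number"}},"required":["deltas"]}

```bash
mkdir -p pics
python3 - <<'E'
from workcell import *
import cv2
s=observe();print(s)
for n in("top","scene"):
    c=get_calibration(n);print(n,c)
    cv2.imwrite(f"pics/{n}0.png",grab_frame(n)[:,:,::-1])
E
```

```text
{'clock': 0.0, 'qpos': array([-1.39118837,  0.52200226, -0.03635005,  1.59997895,  0.02118301,
        1.02110694, -0.11279244]), 'qd': array([-1.83358936e-03, -3.87178509e-04, -1.93315356e-03,  4.57525578e-04,
       -9.06636452e-05, -1.06432895e-03,  4.94378001e-04]), 'joint_efforts': array([ 1.13726178e-04, -9.27119780e+01,  1.98019199e+00, -3.69927263e+01,
        1.78764848e-02,  8.13331601e-03,  2.96864425e-05]), 'position': array([0.15444789, 0.60527846, 0.2307432 ]), 'tool_rot': array([-3.14048254e+00,  5.33564632e-05,  2.89179254e+00]), 'force': array([-0.37216974,  0.50361567, -0.15773671]), 'moment': array([-0.00253727, -0.00749518,  0.00274135]), 'finger_force': 0.0, 'grip_width': 0.08529661345243314}
top {'fovy': 45.25396119053751, 'cx': 322.2920276759867, 'cy': 199.06646077282866, 'xyz': array([ 0.45925266, -0.01463262,  1.24745841]), 'rotation': array([-3.04563944,  0.01546391, -1.58161651])}
scene {'fovy': 50.07073644627211, 'cx': 322.57282840181296, 'cy': 204.7665574647164, 'xyz': array([ 1.24334567, -0.46418396,  0.70285046]), 'rotation': array([-2.21128322, -0.01153308,  0.96624846])}
```

View pics/top0.png

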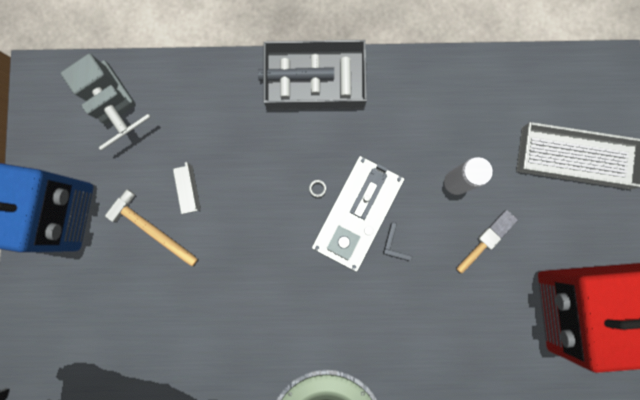

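View pics/scene0.png

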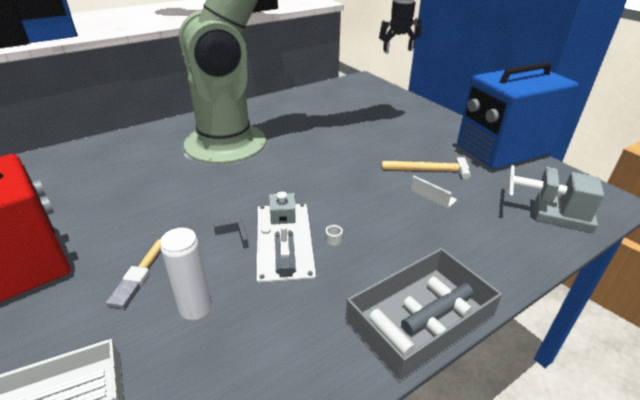

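Top view: the white plate has corners near (363,156), (404,179), (354,270) and (314,247). The plunger cap is near (344,242), the bolt near (368,190), the pipe at (317,188) and the square at (395,245).

```bash
cat > h.py <<'E'
import numpy as np, cv2
from scipy.spatial.transform import Rotation as R
def ray(c,u,v,z):
    f=200/np.tan(np.radians(c['fovy'])/2)
    d=R.from_euler('xyz',c['rotation']).apply([(u-c['cx'])/f,(v-c['cy'])/f,1]); o=np.array(c['xyz'])
    return o+d*(z-o[2])/d[2]
def proj(c,p):
    f=200/np.tan(np.radians(c['fovy'])/2)
    q=R.from_euler('xyz',c['rotation']).inv().apply(np.array(p)-c['xyz']); return q[0]/q[2]*f+c['cx'],q[1]/q[2]*f+c['cy']
E
python3 - <<'E'
from workcell import *
from h import *
c=get_calibration('top');im=cv2.imread('pics/top0.png')
m=(im.min(2)>190).astype('uint8');m[:, :300]=0;m[:,420:]=0;m[:140]=0;m[290:]=0
m=cv2.morphologyEx(m,cv2.MORPH_CLOSE,np.ones((3,3)))
k=max(cv2.findContours(m,cv2.RETR_EXTERNAL,cv2.CHAIN_APPROX_NONE)[0],key=cv2.contourArea)
P=np.array([ray(c,u,v,.01)[:2] for u,v in k[:,0]])
r=cv2.minAreaRect((P*1000).astype('float32'));print(r,cv2.boxPoints(r))
b=cv2.boxPoints(r)/1000; C=np.array(r[0])/1000
pl=ray(c,344,242,.08)[:2];d=C-pl;print('plunger',pl,'dist',np.linalg.norm(d),'yaw y axis',np.degrees(np.arctan2(d[1],d[0])))
crop=cv2.resize(im[150:276,300:420],None,fx=4.7,fy=4.7,interpolation=cv2.INTER_CUBIC);cv2.imwrite('pics/crop1.png',crop)
cs=get_calibration('scene');i2=cv2.imread('pics/scene0.png');i2=cv2.resize(i2[180:290,200:350],None,fx=5,fy=5,interpolation=cv2.INTER_CUBIC);cv2.imwrite('pics/crop2.png',i2)
E
```

```text
((541.9810180664062, -88.143798828125), (130.3863067626953, 269.9881591796875), 61.72886657714844) [[ 392.21118   -81.62125 ]
 [ 629.99414  -209.49966 ]
 [ 691.75085   -94.66635 ]
 [ 453.9679     33.212067]]
plunger [ 0.46671333 -0.04924413] dist 0.084725497228463 yaw y axis -27.330718282667696
```

View pics/crop1.png

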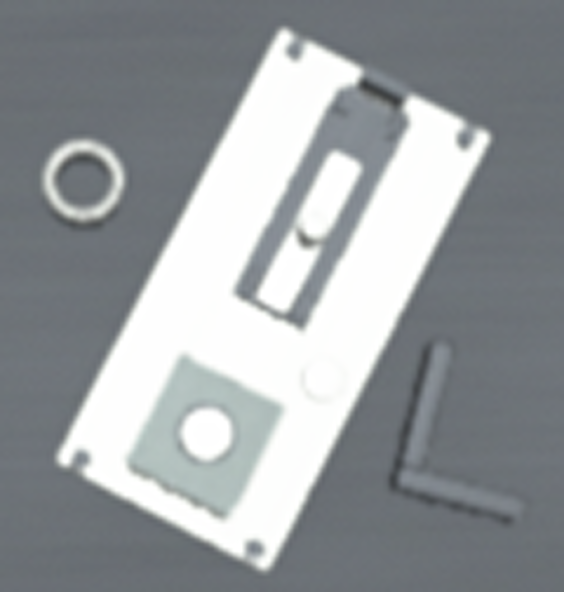

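View pics/crop2.png

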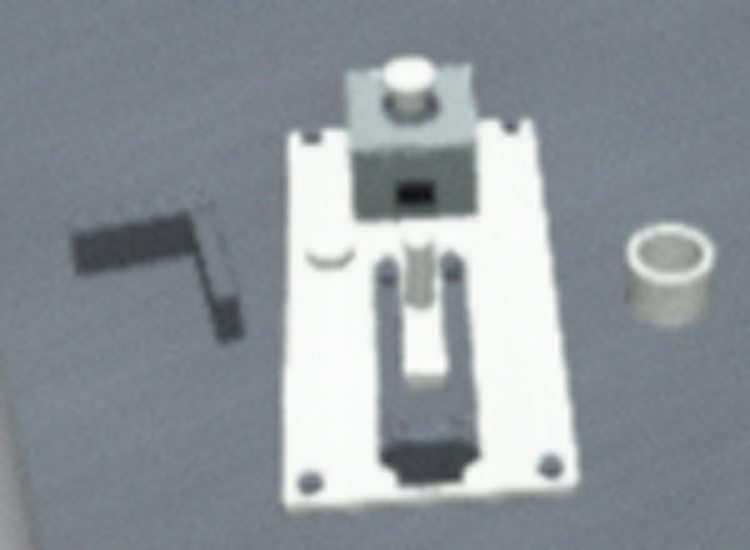

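Crops: the cap is at crop1 (207,434), which is pixel (344,242). The bolt bar is light grey. The pin top is near crop1 (314,220) and near crop2 (418,247). The nut at crop1 (323,380) is flush beside the track.

```bash
cat >> h.py <<'E'
C=np.array([.542,-.0881]);A=np.radians(-28.27);Y=np.array([np.cos(A),np.sin(A)]);X=np.array([-Y[1],Y[0]])*-1
def pt(x,y): return C+x*X+y*Y
def loc(p): d=np.array(p[:2])-C; return d@X,d@Y
def row(s,xyz,yawdeg):
    r0=R.from_euler('xyz',s['tool_rot']);r1=R.from_euler('xyz',[np.pi,0,np.radians(yawdeg)])
    return np.round(np.r_[r0.inv().apply(np.array(xyz)-s['position'])/.5,(r0.inv()*r1).as_rotvec(degrees=True)/120],4)
E
python3 - <<'E'
from workcell import *
from h import *
t=get_calibration('top');c=get_calibration('scene');s=observe()
for n,cc,u,v,z in(('cap',t,300+207/4.7,150+434/4.7,.08),('cap',c,200+410/5,180+73/5,.08),('pin',t,300+314/4.7,150+220/4.7,.076),('pin',c,200+418/5,180+247/5,.076)):
    p=ray(cc,u,v,z);print(n,p,loc(p))
print(pt(0,-.085))
print(row(s,[.45,.3,.23],155),row(s,[*pt(0,-.085),.20],151.7))
E
```

```text
cap [ 0.46589109 -0.04933468  0.08      ] (np.float64(0.0019056402800679759), np.float64(-0.08539136721748868))
cap [ 0.46809296 -0.04364333  0.08      ] (np.float64(-0.004149740743206301), np.float64(-0.0861476937563509))
pin [ 0.57642261 -0.10689173  0.076     ] (np.float64(0.00024686921712000626), np.float64(0.03921714328054222))
pin [ 0.58324438 -0.10693706  0.076     ] (np.float64(-0.0029441783906008386), np.float64(0.04524672143454947))
[ 0.46713834 -0.04784169]
[-7.236e-01 -4.455e-01  2.100e-03 -5.000e-04  1.000e-04  8.910e-02] [-9.2880e-01 -1.1111e+00  6.2800e-02 -5.0000e-04  1.0000e-04  1.1660e-01]
```

{"fn": "play_rows", "kwargs": {"deltas": [[-0.72,-0.445,0,0,0,0.09,1],[-0.72,-0.445,0,0,0,0.09,1],[-0.72,-0.445,0,0,0,0.09,1],[-0.72,-0.445,0,0,0,0.09,1],[-0.72,-0.445,0,0,0,0.09,1],[-0.72,-0.445,0,0,0,0.09,1],[-0.72,-0.445,0,0,0,0.09,1],[-0.72,-0.445,0,0,0,0.09,1],[-0.72,-0.445,0,0,0,0.09,1]]}}

```text
clock: 1.0
position: [0.451, 0.297, 0.2313]
tool_rot: [-3.141, 0.001, 2.699]
force: [-0.2, 0.1, 0.2]
grip_width: -0.0003
finger_force: 0.0
```

Run:
```python
from workcell import *
from h import *
s=observe();print(s['clock'],s['position'],s['tool_rot'],s['qpos'],s['grip_width'],row(s,[*pt(0,-.085),.20],151.7))
```

```text
1.0 [0.45102509 0.29701559 0.23127465] [-3.14080327e+00  1.15384417e-03  2.69885837e+00] [-0.77139524  0.38836832  0.10369198  1.82981282 -0.04732948  0.92603909
  0.48115217] -0.00026676159480524815 [-3.245e-01 -6.094e-01  6.340e-02 -4.000e-04  6.000e-04  2.440e-02]
```

{"fn": "play_rows", "kwargs": {"deltas": [[-0.325,-0.61,0.06,0,0,0.0245,1],[-0.325,-0.61,0.06,0,0,0.0245,1],[-0.325,-0.61,0.06,0,0,0.0245,1],[-0.325,-0.61,0.06,0,0,0.0245,1],[-0.325,-0.61,0.06,0,0,0.0245,1],[-0.325,-0.61,0.06,0,0,0.0245,1],[-0.325,-0.61,0.06,0,0,0.0245,1],[-0.325,-0.61,0.06,0,0,0.0245,1],[-0.325,-0.61,0.06,0,0,0.0245,1]]}}

```text
clock: 1.9
position: [0.4658, -0.045, 0.2011]
tool_rot: [-3.141, -0.0, 2.65]
force: [0.2, 1.0, -0.7]
grip_width: -0.0003
finger_force: 0.0
```

Run:
```python
from workcell import *
from h import *
s=observe();print(s['clock'],s['position'],s['tool_rot'],s['qpos'],s['force'],row(s,[*pt(0,-.085),.10],151.73))
c=get_calibration('wrist');im=grab_frame('wrist')[:,:,::-1].copy();print(c)
cv2.imwrite('pics/w1.png',im)
for n,p in(('cap',[*pt(0,-.085),.08]),('pin',[*pt(0,.042),.076])):print(n,proj(c,p))
```

```text
1.9 [ 0.46579767 -0.04500296  0.20111493] [-3.14129837e+00 -4.31716790e-04  2.64959792e+00] [-0.20982616  0.32182641  0.22270429  2.04080989 -0.09849091  0.78933466
  1.15011141] [ 0.19970886  0.97557933 -0.68509464] [-5.100e-03 -3.700e-03  2.022e-01 -1.000e-04 -2.000e-04  7.000e-04]
{'fovy': 67.96482725256438, 'cx': 322.6638989262979, 'cy': 200.23424357610435, 'xyz': array([ 0.40014226, -0.01078716,  0.34472002]), 'rotation': array([2.84113882e+00, 5.76288277e-04, 1.07756058e+00])}
cap (np.float64(321.8410549119996), np.float64(194.61332373850658))
pin (np.float64(321.9306452544236), np.float64(307.811664676468))
```

View pics/w1.png

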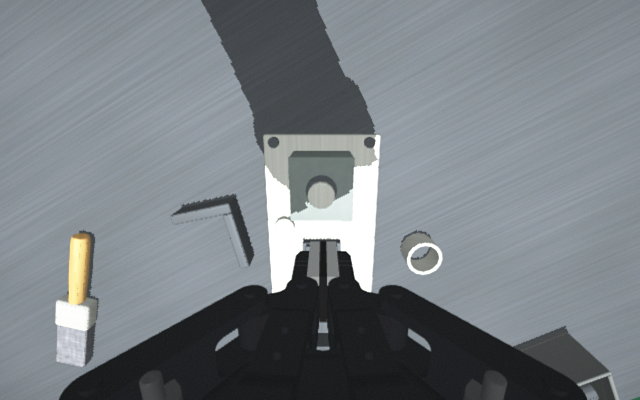

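The wrist view shows the cap at (321,193), against a projection of (322,195), so the pose model holds. I'll descend to just above the cap.

{"fn": "play_rows", "kwargs": {"deltas": [[-0.005,-0.004,0.08,0,0,0,1],[-0.005,-0.004,0.16,0,0,0,1],[-0.005,-0.004,0.21,0,0,0,1],[-0.005,-0.004,0.226,0,0,0,1],[-0.005,-0.004,0.226,0,0,0,1],[-0.005,-0.004,0.226,0,0,0,1]]}}

```text
clock: 2.55
position: [0.4679, -0.0466, 0.0893]
tool_rot: [3.141, 0.001, 2.653]
force: [0.1, 0.3, -0.1]
grip_width: -0.0
finger_force: 0.0
```

Run:
```python
from workcell import *
from h import *
s=observe();print(s['position'],s['force'],loc(s['position']),s['qd'])
```

```text
[ 0.4679486  -0.04660054  0.08934202] [ 0.12940167  0.27387493 -0.12376644] (np.float64(-0.0014768773300933846), np.float64(-0.08487422371035801)) [ 0.00195143 -0.01479253  0.00359951 -0.00074685 -0.00208332 -0.00086473
  0.00106015]
```

{"fn": "play_rows", "kwargs": {"deltas": [[0,0.002,0.006,0,0,0,1],[0,0.002,0.011,0,0,0,1],[0,0.002,0.013,0,0,0,1],[0,0.002,0.013,0,0,0,1]]}}

```text
clock: 2.95
position: [0.4678, -0.0462, 0.0819]
tool_rot: [3.142, 0.0, 2.652]
force: [0.6, -0.1, -0.5]
grip_width: -0.0002
finger_force: 0.0
```

{"fn": "play_rows", "kwargs": {"deltas": [[0,0,0.001,0,0,0,1],[0,0,0.002,0,0,0,1],[0,0,0.002,0,0,0,1]]}}

```text
clock: 3.25
position: [0.4677, -0.0462, 0.0808]
tool_rot: [-3.142, -0.0, 2.652]
force: [-0.7, 0.3, -0.8]
grip_width: 0.0
finger_force: 0.0
```

{"fn": "play_rows", "kwargs": {"deltas": [[0,0,0.001,0,0,0,1],[0,0,0.002,0,0,0,1],[0,0,0.002,0,0,0,1]]}}

```text
clock: 3.55
position: [0.4678, -0.0462, 0.08]
tool_rot: [3.141, 0.0, 2.652]
force: [-1.8, 1.4, 10.4]
grip_width: -0.0001
finger_force: 5.0
```

{"fn": "play_rows", "kwargs": {"deltas": [[0,0,0.0005,0,0,0,1],[0,0,0.001,0,0,0,1],[0,0,0.001,0,0,0,1]]}}

```text
clock: 3.85
position: [0.4678, -0.0462, 0.0796]
tool_rot: [3.141, 0.0, 2.652]
force: [-2.2, 0.2, 9.9]
grip_width: 0.0002
finger_force: 5.5
```

{"fn": "play_rows", "kwargs": {"deltas": [[0,0,0.0005,0,0,0,1],[0,0,0.001,0,0,0,1],[0,0,0.001,0,0,0,1]]}}

```text
clock: 4.15
position: [0.4678, -0.0462, 0.0791]
tool_rot: [3.141, 0.0, 2.652]
force: [-3.1, -0.3, 11.9]
grip_width: 0.0002
finger_force: 5.9
```

{"fn": "play_rows", "kwargs": {"deltas": [[0,0,0.0005,0,0,0,1],[0,0,0.001,0,0,0,1],[0,0,0.001,0,0,0,1]]}}

```text
clock: 4.45
position: [0.4678, -0.0462, 0.0787]
tool_rot: [3.141, 0.0, 2.652]
force: [-2.4, 1.0, 11.6]
grip_width: -0.0005
finger_force: 6.3
```

{"fn": "play_rows", "kwargs": {"deltas": [[0,0,0.0005,0,0,0,1],[0,0,0.001,0,0,0,1],[0,0,0.001,0,0,0,1]]}}

```text
clock: 4.75
position: [0.4678, -0.0462, 0.0782]
tool_rot: [3.141, 0.0, 2.652]
force: [-2.9, 0.2, 13.2]
grip_width: 0.0002
finger_force: 6.5
```

{"fn": "play_rows", "kwargs": {"deltas": [[0,0,0.0005,0,0,0,1],[0,0,0.001,0,0,0,1],[0,0,0.001,0,0,0,1]]}}

```text
clock: 5.05
position: [0.4678, -0.0462, 0.0777]
tool_rot: [3.141, 0.0, 2.652]
force: [-2.5, -0.2, 13.0]
grip_width: 0.0002
finger_force: 6.7
```

{"fn": "play_rows", "kwargs": {"deltas": [[0,0,0.0005,0,0,0,1],[0,0,0.001,0,0,0,1],[0,0,0.001,0,0,0,1]]}}

```text
clock: 5.35
position: [0.4678, -0.0463, 0.0772]
tool_rot: [3.141, 0.0, 2.652]
force: [-3.4, 0.2, 13.4]
grip_width: 0.0001
finger_force: 6.7
```

{"fn": "play_rows", "kwargs": {"deltas": [[0,0,0.0005,0,0,0,1],[0,0,0.001,0,0,0,1],[0,0,0.001,0,0,0,1]]}}

```text
clock: 5.65
position: [0.4678, -0.0462, 0.0766]
tool_rot: [3.141, 0.0, 2.652]
force: [-3.1, -0.1, 13.9]
grip_width: 0.0
finger_force: 6.7
```

{"fn": "play_rows", "kwargs": {"deltas": [[0,0,0.0005,0,0,0,1],[0,0,0.001,0,0,0,1],[0,0,0.001,0,0,0,1]]}}

```text
clock: 5.95
position: [0.4678, -0.0463, 0.0762]
tool_rot: [3.141, 0.0, 2.652]
force: [-2.8, 0.8, 12.8]
grip_width: 0.0
finger_force: 6.6
```

{"fn": "play_rows", "kwargs": {"deltas": [[0,0,0.001,0,0,0,1],[0,0,0.002,0,0,0,1],[0,0,0.002,0,0,0,1]]}}

```text
clock: 6.25
position: [0.4678, -0.0463, 0.0751]
tool_rot: [3.141, 0.0, 2.652]
force: [-3.1, 0.4, 12.4]
grip_width: 0.0002
finger_force: 6.1
```

{"fn": "play_rows", "kwargs": {"deltas": [[0,0,0.001,0,0,0,1],[0,0,0.002,0,0,0,1],[0,0,0.002,0,0,0,1]]}}

```text
clock: 6.55
position: [0.4678, -0.0463, 0.0741]
tool_rot: [3.141, 0.0, 2.652]
force: [-2.3, 0.2, 10.5]
grip_width: -0.0001
finger_force: 5.5
```

{"fn": "play_rows", "kwargs": {"deltas": [[0,0,0.0005,0,0,0,1],[0,0,0.001,0,0,0,1],[0,0,0.001,0,0,0,1]]}}

```text
clock: 6.85
position: [0.4678, -0.0463, 0.0736]
tool_rot: [3.141, 0.0, 2.652]
force: [-2.1, -1.2, 9.8]
grip_width: 0.0002
finger_force: 5.1
```

{"fn": "play_rows", "kwargs": {"deltas": [[0,0,0.0005,0,0,0,1],[0,0,0.001,0,0,0,1],[0,0,0.001,0,0,0,1]]}}

```text
clock: 7.15
position: [0.4678, -0.0463, 0.0731]
tool_rot: [3.141, 0.0, 2.652]
force: [-3.3, -0.3, 9.3]
grip_width: -0.0004
finger_force: 4.6
```

{"fn": "play_rows", "kwargs": {"deltas": [[0,0,0.0005,0,0,0,1],[0,0,0.001,0,0,0,1],[0,0,0.001,0,0,0,1]]}}

```text
clock: 7.45
position: [0.4678, -0.0463, 0.0725]
tool_rot: [3.142, 0.0, 2.652]
force: [-1.3, -0.3, 7.5]
grip_width: 0.0006
finger_force: 4.1
```

{"fn": "play_rows", "kwargs": {"deltas": [[0,0,-0.01,0,0,0,1],[0,0,-0.03,0,0,0,1],[0,0,-0.08,0,0,0,1],[0,0,-0.16,0,0,0,0.3],[0,0,-0.16,0,0,0,0.3],[0,0,-0.16,0,0,0,0.3]]}}

```text
clock: 8.05
position: [0.4681, -0.0461, 0.1531]
tool_rot: [3.141, 0.001, 2.652]
force: [-0.2, 0.0, -0.4]
grip_width: 0.0434
finger_force: 0.0
```

Run:
```python
from workcell import *
from h import *
s=observe();print(s['clock'],s['position'],s['force'],s['grip_width'])
for y in(.040,.042): print(row(s,[*pt(0,y),s['position'][2]],151.73))
cv2.imwrite('pics/t2.png',cv2.resize(grab_frame('scene')[180:290,200:350,::-1],None,fx=5,fy=5,interpolation=cv2.INTER_CUBIC))
```

```text
8.05 [ 0.46810148 -0.04606813  0.15306929] [-0.15513857  0.026617   -0.40118489] 0.0434390723147968
[-0.25   -0.005   0.0004  0.0005  0.0007  0.0019]
[-0.254  -0.005   0.0004  0.0005  0.0007  0.0019]
```

View pics/t2.png

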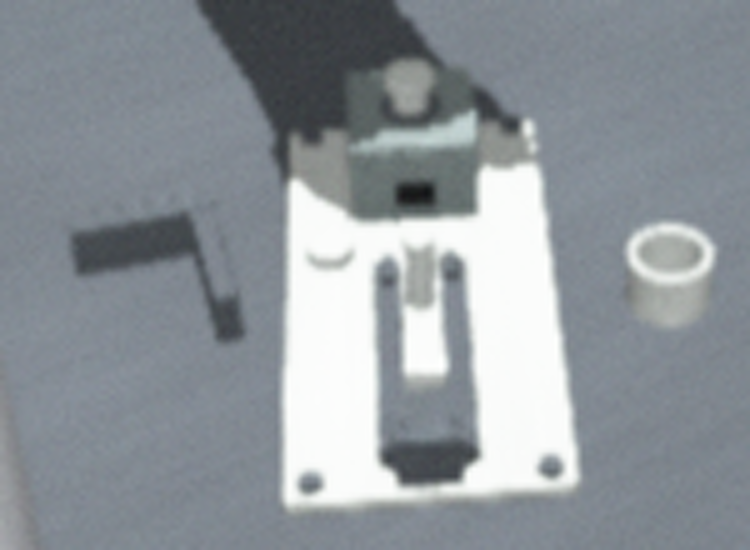

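The plunger reached about 8 mm of travel, with a peak of about 13.7 N and then a fall to 7.5 N. It is back up, so the latch is good and the bolt goes fully away. Pin still at crop (419,245), nothing else moved.

{"fn": "play_rows", "kwargs": {"deltas": [[-0.085,-0.002,0,0,0,0,0.4],[-0.17,-0.004,0,0,0,0,0.4],[-0.252,-0.005,0,0,0,0.002,0.4],[-0.252,-0.005,0,0,0,0.002,0.4],[-0.252,-0.005,0.06,0,0,0.002,0.4],[-0.252,-0.005,0.12,0,0,0.002,0.4],[-0.252,-0.005,0.14,0,0,0.002,0.4],[-0.252,-0.005,0.14,0,0,0.002,0.4]]}}

```text
clock: 8.9
position: [0.5765, -0.1075, 0.0807]
tool_rot: [-3.14, -0.003, 2.648]
force: [0.5, -0.2, -0.7]
grip_width: 0.0514
finger_force: 0.0
```

Run:
```python
from workcell import *
from h import *
s=observe();print(s['clock'],s['position'],loc(s['position']),s['force'],s['grip_width'])
c=get_calibration('wrist');cv2.imwrite('pics/w3.png',grab_frame('wrist')[:,:,::-1]);print(proj(c,[*pt(0,.041),.076]))
```

```text
8.9 [ 0.57647059 -0.10748148  0.0806657 ] (np.float64(0.0007435584276048145), np.float64(0.03953871679937216)) [ 0.48770453 -0.23119385 -0.68316705] 0.05142267671857366
(np.float64(325.8824402403451), np.float64(251.33065588606547))
```

View pics/w3.png

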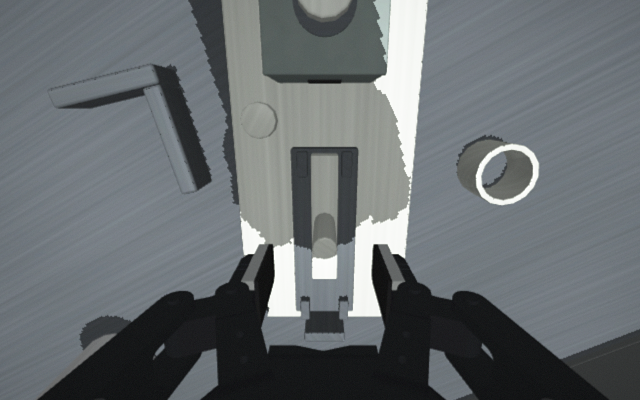

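The pin top sits at (324,246), midway between the fingers. I'll descend and grip.

{"fn": "play_rows", "kwargs": {"deltas": [[0,0,0.035,0,0,0,0.4],[0,0,0.065,0,0,0,0.4],[0,0,0.07,0,0,0,0.4],[0,0,0.07,0,0,0,1],[0,0,0.07,0,0,0,1],[0,0,0.07,0,0,0,1],[0,0,0.07,0,0,0,1]], "newtons": 40}}

```text
clock: 9.65
position: [0.5783, -0.1074, 0.0481]
tool_rot: [3.141, 0.001, 2.648]
force: [-0.2, 1.8, 6.1]
grip_width: 0.0125
finger_force: 39.0
```

Run:
```python
from workcell import *
from h import *
s=observe();print(s['clock'],s['position'],loc(s['position']),s['force'],s['moment'],s['grip_width'],s['finger_force'])
print(row(s,[*pt(0,.072),s['position'][2]],151.73))
```

```text
9.65 [ 0.5783448  -0.10744418  0.04809912] (np.float64(-0.00017697342522015116), np.float64(0.04117171437650216)) [-0.21514465  1.78321724  6.08999262] [ 0.44885849  0.12310371 -0.00758833] 0.012538024864104696 38.99054288864136
[-0.0617 -0.0003  0.0001  0.0004  0.0005 -0.0001]
```

{"fn": "play_rows", "kwargs": {"deltas": [[-0.012,0,0,0,0,0,1],[-0.024,0,0,0,0,0,1],[-0.036,0,0,0,0,0,1],[-0.048,0,0,0,0,0,1],[-0.056,0,0,0,0,0,1],[-0.058,0,0,0,0,0,1]]}}

```text
clock: 10.25
position: [0.604, -0.1212, 0.0481]
tool_rot: [3.141, 0.001, 2.648]
force: [-1.8, 3.1, 8.8]
grip_width: 0.0125
finger_force: 39.3
```

{"fn": "play_rows", "kwargs": {"deltas": [[-0.002,0,0,0,0,0,1],[-0.004,0,0,0,0,0,1],[-0.004,0,0,0,0,0,1]]}}

```text
clock: 10.55
position: [0.6056, -0.1221, 0.0481]
tool_rot: [3.141, 0.001, 2.648]
force: [-0.3, 2.6, 6.7]
grip_width: 0.013
finger_force: 39.3
```

{"fn": "play_rows", "kwargs": {"deltas": [[-0.002,0,0,0,0,0,1],[-0.004,0,0,0,0,0,1],[-0.004,0,0,0,0,0,1]]}}

```text
clock: 10.85
position: [0.6073, -0.1231, 0.0481]
tool_rot: [3.141, 0.001, 2.648]
force: [-1.6, 2.9, 7.2]
grip_width: 0.013
finger_force: 39.3
```

{"fn": "play_rows", "kwargs": {"deltas": [[-0.002,0,0,0,0,0,1],[-0.004,0,0,0,0,0,1],[-0.004,0,0,0,0,0,1]]}}

```text
clock: 11.15
position: [0.6085, -0.1237, 0.0481]
tool_rot: [3.141, -0.001, 2.648]
force: [-4.8, 4.0, 10.9]
grip_width: 0.0127
finger_force: 39.7
```

{"fn": "play_rows", "kwargs": {"deltas": [[-0.002,0,0,0,0,0,1],[-0.004,0,0,0,0,0,1],[-0.004,0,0,0,0,0,1]]}}

```text
clock: 11.45
position: [0.6086, -0.1237, 0.048]
tool_rot: [3.141, -0.004, 2.648]
force: [-16.0, 10.2, 21.2]
grip_width: 0.0126
finger_force: 40.8
```

The hard stop is reached, with force rising and no further motion. I'll back off the preload, release and lift.

{"fn": "play_rows", "kwargs": {"deltas": [[0.003,0,0,0,0,0,1],[0.003,0,0,0,0,0,0.4],[0.003,0,0,0,0,0,0.4],[0.003,0,0,0,0,0,0.4],[0.003,0,-0.06,0,0,0,0.4],[0.003,0,-0.14,0,0,0,0.4],[0.003,0,-0.22,0,0,0,0.4],[0.003,0,-0.3,0,0,0,0.4],[0.003,0,-0.3,0,0,0,0.4]]}}

```text
clock: 12.35
position: [0.6113, -0.1253, 0.2026]
tool_rot: [3.139, 0.007, 2.647]
force: [0.2, 1.1, 0.0]
grip_width: 0.0513
finger_force: 0.0
```

Run:
```python
from workcell import *
from h import *
s=observe();print(s['clock'],s['position'],s['force'],s['grip_width'])
c=get_calibration('wrist');cv2.imwrite('pics/w4.png',grab_frame('wrist')[:,:,::-1])
for y in(.072,.066):print(proj(c,[*pt(0,y),.076]))
```

```text
12.35 [ 0.6112996  -0.12525297  0.2025671 ] [0.24546245 1.11427498 0.0210445 ] 0.05134385988471509
(np.float64(323.3473316117413), np.float64(182.62034521074204))
(np.float64(323.33785300741266), np.float64(176.35444448861682))
```

View pics/w4.png

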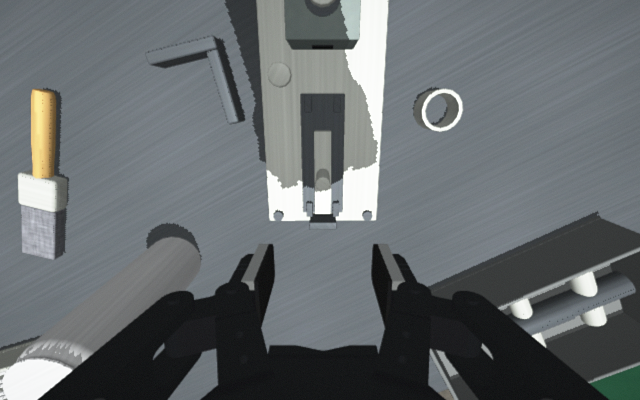

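The pin top is at (322,182), against a prediction of (323,183) for fully away. The bystanders look undisturbed and the gripper is clear.

```bash
python3 -c "
from workcell import *
print(job_done())"
```

```text
the job is handed in; nothing more can be done
None
```

The latch clicked at about 13.7 N, within the 10 to 16 N range, so I slid the lockout bolt fully away from the case to its hard stop and handed the job in.

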